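# Find the weighted balance tube and hold it slanted over the inspection panel

## Task

Three identical-looking green-capped tubes stand in the blue rack, but one is the centrifuge's balance tube with a steel slug inside: feel by lifting which one is clearly the heaviest, draw it right out of the rack, and hold it over the lit inspection panel so its bottom end can be checked for cracks: cap uppermost, the tube leaning over at about 45 degrees, its bottom end about 10 cm above the middle of the panel. Finish while still holding it there, steady in the gripper. The two light tubes must be standing fully home in the rack at the end; never touch the panel, and leave everything else on the bench where it is.

Things in the scene. Friction and masses are not known exactly. Their poses are not given: they have to be found in the camera images.
- rack: Blue rack fixed to the bench, at the robot's left or right, a solid block 75 x 234 x 55 mm (its x, y, z). Origin: centre of its underside. Three round holes in a row along its y, at y = -78, 0 and +78 mm, each 34 mm wide and 45 mm deep (hole floor 10 mm above the bench), one tube in each.
- panel: Lit inspection panel lying fixed on the bench, on the other side from the rack: aluminium frame 160 x 160 mm, 19 mm thick, with a glowing white square. Origin: centre of its underside.
- panel_mid (a point): Middle of the panel's upper face, 19 mm above the bench; z up.
- tube_p: Closed white tube, 30 mm wide, with a green cap 34 mm wide (90 to 110 mm from the bottom end). Origin: middle of the bottom end; z runs along the tube to the cap. In the rack it stands with 65 mm showing, top 120 mm above the bench; it lifts out freely. All three look alike: one, differing each time, holds a loose steel slug and weighs 230 to 340 g, the others 45 to 65 g.
- tube_p_tip (a point): The middle of tube_p's bottom end (its origin).
- tube_q: Closed white tube, 30 mm wide, with a green cap 34 mm wide (90 to 110 mm from the bottom end). Origin: middle of the bottom end; z runs along the tube to the cap. In the rack it stands with 65 mm showing, top 120 mm above the bench; it lifts out freely. All three look alike: one, differing each time, holds a loose steel slug and weighs 230 to 340 g, the others 45 to 65 g.
- tube_q_tip (a point): The middle of tube_q's bottom end (its origin).
- tube_r: Closed white tube, 30 mm wide, with a green cap 34 mm wide (90 to 110 mm from the bottom end). Origin: middle of the bottom end; z runs along the tube to the cap. In the rack it stands with 65 mm showing, top 120 mm above the bench; it lifts out freely. All three look alike: one, differing each time, holds a loose steel slug and weighs 230 to 340 g, the others 45 to 65 g.
- tube_r_tip (a point): The middle of tube_r's bottom end (its origin).
- tip_box: Bystander, loose: blue box of pipette tips, 85 x 122 x 50 mm, beyond the middle. Origin: centre of its underside.
- timer: Bystander, loose: pink square timer, 65 x 65 x 18 mm, at the left. Origin: centre of its underside.
- beaker: Bystander, loose: small glass cup, 68 mm wide, 70 mm tall, far right. Origin: centre of its underside.
- amber_bottle: Bystander, loose: amber bottle with black cap, 72 mm wide, 150 mm tall, at the right. Origin: centre of its underside.
- buffer_bottle: Bystander, loose: clear bottle with blue cap, 76 mm wide, 160 mm tall, at the left. Origin: centre of its underside.
- microtube_rack: Bystander, loose: orange rack of microtubes, 60 x 130 x 36 mm, far left. Origin: centre of its underside.

How it is judged:
On the way:
1. the heavy tube is drawn right out of the rack while the two light ones stand in it ((((z of tube_p in the frame of rack above 0.06 m and contact force between tube_p and the fingers above 1 N) and (z of tube_q in the frame of rack between 0.004 and 0.016 m and angle between tube_q's own z axis and vertical below 0.15 rad and x of tube_q in the frame of rack between -0.02 and 0.02 m and y of tube_q in the frame of rack between -0.1 and 0.1 m and contact force between tube_q and rack below 1.3 N) and (z of tube_r in the frame of rack between 0.004 and 0.016 m and angle between tube_r's own z axis and vertical below 0.15 rad and x of tube_r in the frame of rack between -0.02 and 0.02 m and y of tube_r in the frame of rack between -0.1 and 0.1 m and contact force between tube_r and rack below 1.3 N)) or ((z of tube_q in the frame of rack above 0.06 m and contact force between tube_q and the fingers above 1 N) and (z of tube_p in the frame of rack between 0.004 and 0.016 m and angle between tube_p's own z axis and vertical below 0.15 rad and x of tube_p in the frame of rack between -0.02 and 0.02 m and y of tube_p in the frame of rack between -0.1 and 0.1 m and contact force between tube_p and rack below 1.3 N) and (z of tube_r in the frame of rack between 0.004 and 0.016 m and angle between tube_r's own z axis and vertical below 0.15 rad and x of tube_r in the frame of rack between -0.02 and 0.02 m and y of tube_r in the frame of rack between -0.1 and 0.1 m and contact force between tube_r and rack below 1.3 N)) or ((z of tube_r in the frame of rack above 0.06 m and contact force between tube_r and the fingers above 1 N) and (z of tube_p in the frame of rack between 0.004 and 0.016 m and angle between tube_p's own z axis and vertical below 0.15 rad and x of tube_p in the frame of rack between -0.02 and 0.02 m and y of tube_p in the frame of rack between -0.1 and 0.1 m and contact force between tube_p and rack below 1.3 N) and (z of tube_q in the frame of rack between 0.004 and 0.016 m and angle between tube_q's own z axis and vertical below 0.15 rad and x of tube_q in the frame of rack between -0.02 and 0.02 m and y of tube_q in the frame of rack between -0.1 and 0.1 m and contact force between tube_q and rack below 1.3 N)))), for 0.2 s.
At the end, for the whole second after the job is handed in: Heavy tube gripped (over 2 N) and still, clear of rack and panel, cap up, leaning 32 to 58 degrees, bottom end within 50 mm sideways of the panel's middle and 50 to 160 mm above it. The two light tubes upright and home (6 mm) in the rack, each pressing on it with under 1.3 N ((((angle between tube_p's own z axis and vertical between 0.56 and 1.01 rad and horizontal distance between tube_p_tip and panel_mid below 0.05 m and z of tube_p_tip in the frame of panel_mid between 0.05 and 0.16 m and contact force between tube_p and the fingers above 2 N and contact force between tube_p and panel below 0.1 N and contact force between tube_p and rack below 0.1 N and linear speed of tube_p below 0.03 m/s and angular speed of tube_p below 0.3 rad/s) and (z of tube_q in the frame of rack between 0.004 and 0.016 m and angle between tube_q's own z axis and vertical below 0.15 rad and x of tube_q in the frame of rack between -0.02 and 0.02 m and y of tube_q in the frame of rack between -0.1 and 0.1 m and contact force between tube_q and rack below 1.3 N) and (z of tube_r in the frame of rack between 0.004 and 0.016 m and angle between tube_r's own z axis and vertical below 0.15 rad and x of tube_r in the frame of rack between -0.02 and 0.02 m and y of tube_r in the frame of rack between -0.1 and 0.1 m and contact force between tube_r and rack below 1.3 N)) or ((angle between tube_q's own z axis and vertical between 0.56 and 1.01 rad and horizontal distance between tube_q_tip and panel_mid below 0.05 m and z of tube_q_tip in the frame of panel_mid between 0.05 and 0.16 m and contact force between tube_q and the fingers above 2 N and contact force between tube_q and panel below 0.1 N and contact force between tube_q and rack below 0.1 N and linear speed of tube_q below 0.03 m/s and angular speed of tube_q below 0.3 rad/s) and (z of tube_p in the frame of rack between 0.004 and 0.016 m and angle between tube_p's own z axis and vertical below 0.15 rad and x of tube_p in the frame of rack between -0.02 and 0.02 m and y of tube_p in the frame of rack between -0.1 and 0.1 m and contact force between tube_p and rack below 1.3 N) and (z of tube_r in the frame of rack between 0.004 and 0.016 m and angle between tube_r's own z axis and vertical below 0.15 rad and x of tube_r in the frame of rack between -0.02 and 0.02 m and y of tube_r in the frame of rack between -0.1 and 0.1 m and contact force between tube_r and rack below 1.3 N)) or ((angle between tube_r's own z axis and vertical between 0.56 and 1.01 rad and horizontal distance between tube_r_tip and panel_mid below 0.05 m and z of tube_r_tip in the frame of panel_mid between 0.05 and 0.16 m and contact force between tube_r and the fingers above 2 N and contact force between tube_r and panel below 0.1 N and contact force between tube_r and rack below 0.1 N and linear speed of tube_r below 0.03 m/s and angular speed of tube_r below 0.3 rad/s) and (z of tube_p in the frame of rack between 0.004 and 0.016 m and angle between tube_p's own z axis and vertical below 0.15 rad and x of tube_p in the frame of rack between -0.02 and 0.02 m and y of tube_p in the frame of rack between -0.1 and 0.1 m and contact force between tube_p and rack below 1.3 N) and (z of tube_q in the frame of rack between 0.004 and 0.016 m and angle between tube_q's own z axis and vertical below 0.15 rad and x of tube_q in the frame of rack between -0.02 and 0.02 m and y of tube_q in the frame of rack between -0.1 and 0.1 m and contact force between tube_q and rack below 1.3 N)))); the arm keeps its last pose, push and grip.
It fails at once if the panel is touched (contact force between panel and anything else above 0.5 N).
It fails at once if a bystander is moved (more than 25 mm) or tipped (distance of any of tip_box, timer, beaker, amber_bottle, buffer_bottle, microtube_rack from where it was at the start of the episode above 0.025 m or angle between any of tip_box, timer, beaker, amber_bottle, buffer_bottle, microtube_rack's own z axis and vertical above 0.3 rad).
It also fails if it takes over 54 s, if anything falls off the work surface, if the arm or the gripper's body presses on something with over 40 N, if the wrist force passes 120 N, or if a joint passes its speed limit or range.

## Robot

A 6-joint arm with a two-finger parallel gripper is mounted at the origin on the work surface. World frame = base frame: x ahead of the robot, y to its left, z up, the work surface at z = 0. Lengths are in m, angles in rad, forces in N, time in s.
With the tool pointing down it reaches from about 0.275 to 0.725 m from the base axis. Payload 5.6 kg.
Tool frame: the origin (TCP) lies at the very end of the fingers, on their centre line; the grasp point (between the pads) lies 19 mm behind it (env.grip_depth is the distance from the TCP to the grasp point, in m); z points along the fingers, y is the line along which they close (so a half turn about z gives the same grasp; the last joint's range is limited). The gripper opens to 85 mm and grips with 20 to 120 N. Pads are 22 mm wide; open, the fingers measure 114 mm over their backs; the gripper's body (76 mm by 85 mm) begins 54 mm behind the grasp point. The pads swing forward as they close: fully open they stand 13 mm farther back than shut.
Start: joints at [-0.974, 0.255, 0.108, 0, -1.424, -0.285], TCP at [0.169, -0.523, 0.231] pointing down, gripper open.
Joint ranges: [-2.95, 2.95], [-1.21, 1.97], [-1.09, 1.5], [-2.87, 1.71], [-2.94, -0.07], [-3.05, 3.05]. Speed limits (rad/s): [2.57, 2.57, 3.14, 3.14, 3.14, 3.14].

## Interface

Orientations are given as a rotation vector (axis times angle).
In Python, from rig import env, eyes, finder gives the robot as it stands.
- The arm moves only by the tool drive_tool, never from a script. Its argument "plan" is a list of rows, each a list of 6 numbers: the shift along the tool's x, y, z in cm, then the turn, a rotation vector about the tool's x, y, z in rad. A call has 1 to 8 rows; each row is the pose to reach, as a shift and turn from the pose commanded when the call began, along the tool's axes at that moment; what a row does not reach only later rows make up. A row lasts 1/12 s, in which the tool goes at most 41.7 mm and 7.16 degrees, less where a joint would pass 70% of its speed; a pose out of reach is approached as far as the arm can. A call with a gripper value outside its range is refused whole. "grip" is the closure, from 0 (fully open) to 1 (shut), set as the call begins (left out, the last holds). The fingers move at their own pace and stop on an object; the grip force is fixed at half the most. Time passes only in rows, so rows that repeat a pose let the fingers close. It gives the time, the measured TCP pose, the force, the opening and the grip force at its end, in the units of the state.
- env.observe(): the state, without advancing time (a new reading comes with each control period).
- eyes.snapshot(name): name is "side" or "top" or "wrist"; returns (picture, depth): 420x560x3 uint8, red, green, blue; 420x560 float32, m along the optical axis (not along the pixel's ray), 0 where there is no reading.
- eyes.camera_model(name): a dict with "fx", "fy", "cx", "cy" (pixels), "dist_coeffs" ([k1, k2, p1, p2, k3] as OpenCV has them; the pictures are not rectified), "R" (3x3) and "t" (3): a world point X has camera coordinates R X + t; the wrist camera has in their place "T_tool_cam" (4x4, takes a point from camera to tool coordinates, whose origin is the TCP and whose axes are the flange's). Camera axes: x right, y down, z forward; pixel columns grow to the right and rows downward; lengths in m; the calibration is good to about 2 mm. A picture is of the moment at which its call begins: read the wrist's pose just before it. camera_model takes no time and is no camera call.
- env.close_job(): hands the job in; it is judged then, once.
Trained networks look in the newest picture that a camera, given by its name, has taken for a name from the list of things; names that differ only in an ending like _2 or _b are one class to them, and where a whole thing is asked for, a point or a joint stands for the part that bears it (a point fixed in the world has none). Each returns a list of dicts, best first, with "conf" (0 to 1); they miss things now and then, are a little off and sometimes report something else, mostly with a low value. They report only what shows in the picture. A call takes as long as a camera call.
- finder.spot_in(camera, query): "bbox" ([left, top, width, height] in pixels, round what is visible of it).
- finder.trace(camera, query): "pixels" (420x560 bool, what is visible of it) and "bbox" ([left, top, width, height] in pixels, round what is visible of it).
The state is a dict: "clock": time; "q": joint angles; "joint_vel": joint speeds; "tau": joint torques, N m; "tool_pos": TCP position; "orientation": TCP orientation; "force": force on the tool from outside, world axes, zero at the start; "torque": the same for the moment, N m; "grip_width": opening from 0.0 (shut) to 1.0 (fully open); "grasp_force": force on a finger pad.
Only numpy, scipy, OpenCV 4.12 (cv2) and the standard library are available. Lean on these libraries where they do the work, as an engineer would, in place of code of your own. Each camera call takes 0.05 s, during which the arm holds its last target. There are 200 camera calls.

## Working session

There is one attempt and no reset: what is moved stays moved. The work goes in short steps, Python scripts to look and compute and a tool call to move; the robot and the scene stay as the last step left them, time stands still between calls to the robot, and variables do not carry over. Pictures are saved under pics/ and viewed, at most 10 in all, crops included, and the job is handed in when it is done.

Besides the shell and the picture viewer there is one more tool, called after ">>>" as name([rows], argument=value, ...), one row to a line, values as JSON. drive_tool: Moves the arm, as the interface text tells. Its arguments: {"type":"object","properties":{"plan":{"type":"array","items":{"type":"array","items":{"type":"number"}}},"grip":{"type":"number"}},"required":["plan"]}

```bash
mkdir -p pics; ls
cat > h.py <<'E'
import numpy as np, cv2
from scipy.spatial.transform import Rotation as Ro
from rig import env, eyes, finder
def cloud(cam,depth):
    m=eyes.camera_model(cam); K=np.array([[m['fx'],0,m['cx']],[0,m['fy'],m['cy']],[0,0,1.]])
    h,w=depth.shape; u,v=np.meshgrid(np.arange(w),np.arange(h))
    p=cv2.undistortPoints(np.stack([u,v],-1).reshape(-1,1,2).astype(np.float64),K,np.array(m['dist_coeffs'],float)).reshape(h,w,2)
    C=np.dstack([p*depth[...,None],depth])
    if 'R' in m: return (C-np.array(m['t']))@np.array(m['R'])
    s=env.observe(); T=np.array(m['T_tool_cam']); R=Ro.from_rotvec(s['orientation']).as_matrix()
    return (C@T[:3,:3].T+T[:3,3])@R.T+np.array(s['tool_pos'])
E
python3 - <<'E'
from h import *
s=env.observe(); print({k:np.round(v,3).tolist() for k,v in s.items()}, env.grip_depth)
for c in ("top","side"):
    im,d=eyes.snapshot(c); cv2.imwrite(f"pics/{c}0.png",im[...,::-1]); P=cloud(c,d)
    for n in ["rack","panel","tube_p","tip_box","timer","beaker","amber_bottle","buffer_bottle","microtube_rack"]:
        for r in finder.trace(c,n)[:4]:
            if r['conf']<.3: continue
            m=r['pixels']&(d>0); Q=P[m]; zt=np.percentile(Q[:,2],95); T=Q[Q[:,2]>zt-.008]
            print(c,n,round(r['conf'],2),r['bbox'],'top z %.3f'%zt,'med',np.round(np.median(T,0),3),'lo',np.round(np.percentile(T,2,axis=0)[:2],3),'hi',np.round(np.percentile(T,98,axis=0)[:2],3),'yaw',cv2.minAreaRect((T[:,:2]*1000).astype(np.float32)))
E
```

```text
pics
{'clock': 0.0, 'q': [-0.974, 0.256, 0.107, -0.0, -1.424, -0.285], 'joint_vel': [0.0, 0.0, -0.001, -0.002, -0.002, 0.0], 'tau': [-0.001, -38.663, 23.795, 5.365, -0.006, -0.0], 'tool_pos': [0.169, -0.523, 0.23], 'orientation': [0.488, -3.103, -0.003], 'force': [-0.236, -0.473, -0.095], 'torque': [0.013, 0.033, -0.04], 'grasp_force': 0.0, 'grip_width': 1.005} 0.0187
top rack 0.93 [301.0, 246.8, 95.1, 54.5] top z 0.059 med [ 0.481 -0.158  0.055] lo [ 0.43  -0.275] hi [ 0.533 -0.056] yaw ((482.0401611328125, -166.72552490234375), (75.41815185546875, 233.0780792236328), 13.01649284362793)
top panel 0.58 [195.9, 229.2, 61.4, 72.0] top z 0.022 med [0.513 0.156 0.018] lo [0.434 0.078] hi [0.592 0.234] yaw ((513.3521728515625, 156.08377075195312), (160.6409149169922, 160.2596435546875), 80.83187866210938)
top tube_p 0.78 [343.8, 268.4, 16.8, 11.5] top z 0.122 med [ 0.481 -0.164  0.12 ] lo [ 0.467 -0.18 ] hi [ 0.496 -0.149] yaw ((481.5029602050781, -164.75149536132812), (32.180999755859375, 29.03681182861328), 89.06330871582031)
top tube_p 0.67 [457.2, 206.9, 46.7, 31.9] top z 0.151 med [ 
[... 5348 characters left out ...]
21990966797)
side buffer_bottle 0.3 [207.1, 160.1, 57.5, 43.2] top z 0.022 med [0.513 0.151 0.018] lo [0.435 0.076] hi [0.591 0.233] yaw ((512.7020874023438, 155.5321044921875), (164.18153381347656, 160.22462463378906), 79.89600372314453)
side microtube_rack 0.74 [310.6, 138.0, 23.3, 35.2] top z 0.037 med [0.785 0.229 0.034] lo [0.754 0.178] hi [0.815 0.284] yaw ((784.5638427734375, 225.25857543945312), (121.7757339477539, 51.84471130371094), 72.50792694091797)
side microtube_rack 0.44 [222.2, 247.0, 13.9, 27.0] top z 0.121 med [ 0.481 -0.169  0.119] lo [ 0.466 -0.184] hi [ 0.495 -0.152] yaw ((481.6063537597656, -167.03472900390625), (34.67000961303711, 30.999080657958984), 86.8491439819336)
```

```bash
cat >> h.py <<'E'
def rel(pos,R,show=True):
    s=env.observe(); R0=Ro.from_rotvec(s['orientation'])
    d=R0.inv().apply(np.array(pos)-s['tool_pos'])*100; w=(R0.inv()*R).as_rotvec()
    print(np.round(d,2).tolist(),np.round(w,3).tolist()); return d,w
def Rt(y):
    y=np.array(y,float); y/=np.linalg.norm(y); z=np.array([0,0,-1.]); return Ro.from_matrix(np.stack([np.cross(y,z),y,z],1))
RX=np.array([np.cos(.2275),np.sin(.2275),0])
E
python3 - <<'E'
from h import *
print(np.round(Ro.from_rotvec(env.observe()['orientation']).as_matrix(),3))
for sg in (1,-1): rel([.498,-.242,.20],Rt(sg*RX))
E
```

```text
[[-0.952 -0.307  0.   ]
 [-0.307  0.952 -0.   ]
 [-0.    -0.    -1.   ]]
[-39.97, 16.69, 3.13] [-0.0, 0.0, 1.655]
[-39.97, 16.69, 3.13] [-0.0, -0.0, -1.486]
```

View pics/top0.png

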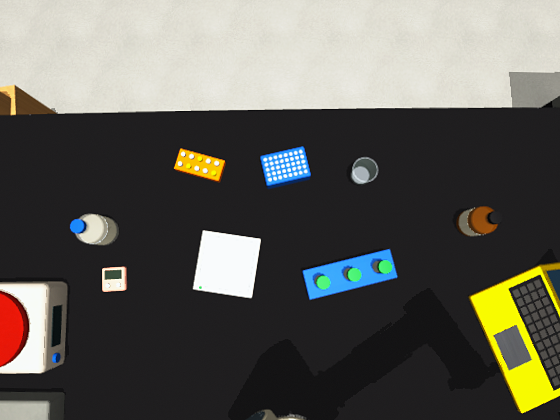

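>>> drive_tool([
  [-40,16.7,3,0,0,-1.486],
  [-40,16.7,3,0,0,-1.486],
  [-40,16.7,3,0,0,-1.486],
  [-40,16.7,3,0,0,-1.486],
  [-40,16.7,3,0,0,-1.486],
  [-40,16.7,3,0,0,-1.486],
  [-40,16.7,3,0,0,-1.486],
  [-40,16.7,3,0,0,-1.486],
], grip=0)

```text
clock: 1.67
tool_pos: [0.4228, -0.3057, 0.2085]
orientation: [-1.924, 2.483, -0.001]
force: [0.5, -1.5, 0.1]
grip_width: 1.004
grasp_force: 0.0
```

Run:
```python
from h import *
rel([.498,-.242,.17],Rt(-RX)); print(env.observe()['q'])
```

```text
[-8.05, -5.69, 3.85] [-0.001, -0.0, -0.48]
[-3.25580246e-01  2.06841221e-01 -1.25924760e-02  1.23868254e-04
 -1.35067709e+00  7.29357056e-02]
```

>>> drive_tool([
  [-8,-5.7,3.8,0,0,-0.48],
  [-8,-5.7,3.8,0,0,-0.48],
  [-8,-5.7,3.8,0,0,-0.48],
  [-8,-5.7,3.8,0,0,-0.48],
  [-8,-5.7,3.8,0,0,-0.48],
  [-8,-5.7,3.8,0,0,-0.48],
])

```text
clock: 2.17
tool_pos: [0.4972, -0.2447, 0.1703]
orientation: [2.45, -1.966, 0.0]
force: [0.7, -0.2, 0.2]
grip_width: 0.997
grasp_force: 0.0
```

Run:
```python
from h import *
rel([.498,-.242,.09],Rt(-RX)); print(env.observe()['q'])
im,d=eyes.snapshot("wrist"); cv2.imwrite("pics/w1.png",im[...,::-1]); P=cloud("wrist",d)
for r in finder.trace("wrist","tube_p")[:4]:
    Q=P[r['pixels']&(d>0)]
    if len(Q)<20: continue
    zt=np.percentile(Q[:,2],95);T=Q[abs(Q[:,2]-zt)<.006]; print(r['conf'],r['bbox'],zt,np.median(T,0),(np.percentile(T,1,axis=0)+np.percentile(T,99,axis=0))/2)
```

```text
[-0.24, -0.14, 8.03] [0.0, -0.0, -0.009]
[-1.74782745e-01  2.88589182e-01 -2.34143748e-03  2.68585689e-04
 -1.27993713e+00  3.92922255e-01]
0.86 [254.8, 270.0, 49.0, 80.6] 0.11938148935157919 [ 0.47935903 -0.16767742  0.11859094] [ 0.47915299 -0.16609251  0.11691013]
0.82 [251.8, 185.5, 51.7, 74.5] 0.11966624204199067 [ 0.49660087 -0.24288678  0.11876345] [ 0.49652404 -0.24211454  0.11739362]
0.58 [263.2, 350.0, 30.6, 16.8] 0.08071098156559153 [ 0.46453448 -0.1034866   0.07728733] [ 0.4637147  -0.10192943  0.07861457]
```

View pics/w1.png

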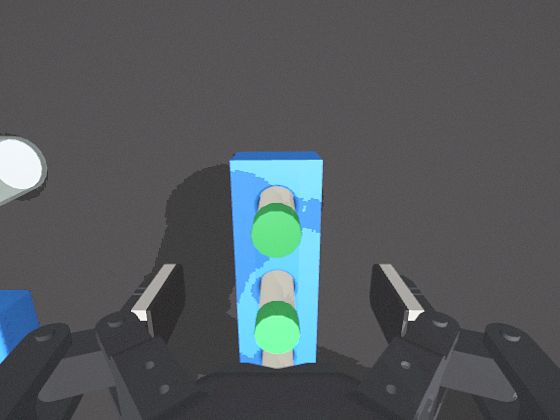

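>>> drive_tool([
  [-0.2,-0.1,4,0,0,0],
  [-0.2,-0.1,8,0,0,0],
  [-0.2,-0.1,8,0,0,0],
  [-0.2,-0.1,8,0,0,0],
  [-0.2,-0.1,8,0,0,0],
])

```text
clock: 2.68
tool_pos: [0.4988, -0.2437, 0.0928]
orientation: [-2.452, 1.964, -0.005]
force: [0.5, -0.9, 0.4]
grip_width: 0.998
grasp_force: 0.0
```

>>> drive_tool([
  [0,0,0,0,0,0],
  [0,0,0,0,0,0],
  [0,0,0,0,0,0],
  [0,0,0,0,0,0],
  [0,0,0,0,0,0],
  [0,0,0,0,0,0],
  [0,0,0,0,0,0],
  [0,0,0,0,0,0],
], grip=1)

```text
clock: 3.35
tool_pos: [0.4982, -0.2428, 0.0914]
orientation: [-2.453, 1.962, -0.003]
force: [-1.7, -0.0, 6.2]
grip_width: 0.379
grasp_force: 59.3
```

>>> drive_tool([
  [0,0,0,0,0,0],
  [0,0,0,0,0,0],
  [0,0,0,0,0,0],
  [0,0,0,0,0,0],
])

```text
clock: 3.68
tool_pos: [0.4981, -0.2428, 0.0914]
orientation: [-2.453, 1.962, -0.003]
force: [-1.4, 1.4, 5.9]
grip_width: 0.377
grasp_force: 59.3
```

>>> drive_tool([
  [0,0,-1,0,0,0],
  [0,0,-2,0,0,0],
  [0,0,-2.5,0,0,0],
  [0,0,-2.5,0,0,0],
  [0,0,-2.5,0,0,0],
  [0,0,-2.5,0,0,0],
])

```text
clock: 4.18
tool_pos: [0.4973, -0.2423, 0.1148]
orientation: [2.453, -1.963, -0.002]
force: [-0.4, 0.2, -2.2]
grip_width: 0.379
grasp_force: 60.0
```

>>> drive_tool([
  [0,0,0,0,0,0],
  [0,0,0,0,0,0],
  [0,0,0,0,0,0],
])

```text
clock: 4.43
tool_pos: [0.4974, -0.2424, 0.1149]
orientation: [2.453, -1.963, -0.001]
force: [0.3, 0.2, -2.2]
grip_width: 0.38
grasp_force: 60.0
```

>>> drive_tool([
  [0,0,0,0,0,0],
  [0,0,0,0,0,0],
  [0,0,0,0,0,0],
])

```text
clock: 4.68
tool_pos: [0.4976, -0.2425, 0.1152]
orientation: [2.453, -1.963, -0.0]
force: [-0.4, -0.3, -3.1]
grip_width: 0.375
grasp_force: 60.0
```

>>> drive_tool([
  [0,0,-2,0,0,0],
  [0,0,-4,0,0,0],
  [0,0,-6,0,0,0],
  [0,0,-8,0,0,0],
  [0,0,-9,0,0,0],
  [0,0,-9,0,0,0],
  [0,0,-9,0,0,0],
  [0,0,-9,0,0,0],
])

```text
clock: 5.35
tool_pos: [0.4969, -0.242, 0.2036]
orientation: [2.452, -1.963, -0.004]
force: [-0.7, -0.7, -3.6]
grip_width: 0.378
grasp_force: 60.7
```

>>> drive_tool([
  [0,0,0,0,0,0],
  [0,0,0,0,0,0],
  [0,0,0,0,0,0],
])

```text
clock: 5.6
tool_pos: [0.4973, -0.2424, 0.2044]
orientation: [2.452, -1.963, -0.002]
force: [0.1, 0.0, -3.2]
grip_width: 0.379
grasp_force: 60.7
```

Run:
```python
from h import *
f=[]
for i in range(4):
    eyes.snapshot("side"); f.append(np.round(env.observe()['force'],1).tolist())
print(f)
im,d=eyes.snapshot("side"); cv2.imwrite("pics/s2.png",cv2.resize(im[150:330,130:330,::-1],None,fx=3,fy=3)); P=cloud("side",d)
for r in finder.trace("side","tube_p")[:5]:
    Q=P[r['pixels']&(d>0)]
    if len(Q)>10: print(round(r['conf'],2),np.round(np.percentile(Q,[3,50,97],axis=0),3).tolist())
# goal: tip over panel, tilt about tangential axis
c=np.array([.513,.156]); az=np.arctan2(c[1],c[0])
s=env.observe(); R0=Ro.from_rotvec(s['orientation'])
rad=np.array([np.cos(az),np.sin(az),0]); tan=np.array([-np.sin(az),np.cos(az),0])
for t in (45,):
  R=Ro.from_rotvec(-tan*np.radians(t))*R0; z=R.as_matrix()[:,2]
  tip=np.array([*c,.119]); off=.081   # TCP to tube bottom along tool z
  print('z',z,'tcp',tip-off*z); rel(tip-off*z,R); rel(np.array([.40,-.06,.24]),R0)
  print((R).as_rotvec(), env.observe()['q'])
```

```text
[[-1.4, 0.4, -3.3], [-0.0, 0.3, -2.1], [0.3, 0.5, -3.4], [-0.8, -0.6, -2.6]]
0.64 [[0.485, -0.258, 0.131], [0.498, -0.253, 0.204], [0.512, -0.231, 0.235]]
0.25 [[0.723, -0.069, 0.004], [0.767, -0.021, 0.048], [0.817, 0.049, 0.054]]
z [ 0.67647868  0.2057145  -0.70714789] tcp [0.45820523 0.13933713 0.17627898]
[-38.12, -4.52, 2.89] [0.783, -0.058, -0.0]
[-19.95, 5.53, -3.48] [0.0, 0.0, 0.0]
[-1.89997286  1.52049    -0.5696661 ] [-1.70772958e-01  2.71056390e-01  6.35628630e-02  2.52207768e-05
 -1.36335547e+00  3.91753134e-01]
```

View pics/s2.png

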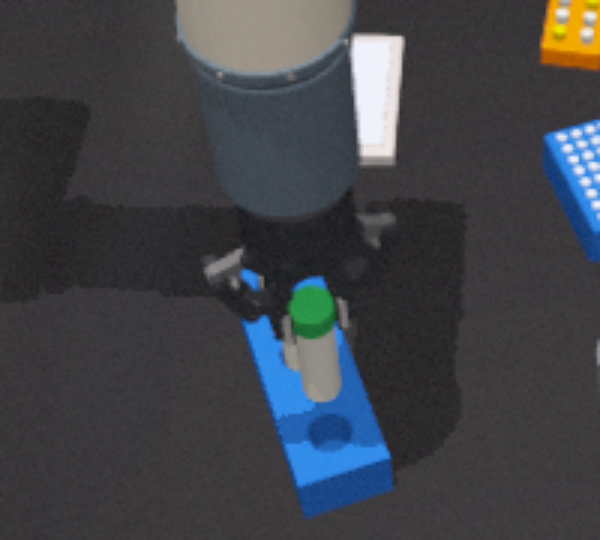

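>>> drive_tool([
  [0,0,-2,0,0,0],
  [0,0,-4,0,0,0],
  [-3,0,-5,0,0,0],
  [-6,0,-5,0,0,0],
  [-9,0,-5,0,0,0],
  [-12,0,-5,0,0,0],
  [-15,0,-5,0,0,0],
  [-18,0,-5,0,0,0],
])

```text
clock: 6.57
tool_pos: [0.4576, -0.0656, 0.2555]
orientation: [-2.452, 1.963, -0.0]
force: [0.6, -0.1, -2.7]
grip_width: 0.377
grasp_force: 60.7
```

>>> drive_tool([
  [-3,0,0,0,0,0],
  [-6,-1,0,0,0,0],
  [-9,-2,0,0,0,0],
  [-12,-3,0,0,0,0],
  [-15,-4,0,0,0,0],
  [-17.5,-4.5,0,0,0,0],
  [-20,-4.5,0,0,0,0],
  [-20,-4.5,0,0,0,0],
])

```text
clock: 7.23
tool_pos: [0.4577, 0.1417, 0.2549]
orientation: [-2.455, 1.958, 0.002]
force: [0.1, -0.5, -2.4]
grip_width: 0.377
grasp_force: 60.7
```

```bash
cat > g.py <<'E'
from h import *
c=np.array([.513,.156]); az=np.arctan2(c[1],c[0]); tan=np.array([-np.sin(az),np.cos(az),0])
s=env.observe(); R=Ro.from_rotvec(-tan*np.radians(45))*Rt(-RX); z=R.as_matrix()[:,2]
rel(np.array([*c,.119])-.081*z,R); print(s['q'],s['tool_pos'],s['force'])
E
python3 g.py
```

```text
[0.26, 0.0, 7.86] [0.784, -0.053, -0.004]
[ 0.62721919  0.10724782 -0.01447073 -0.00148246 -1.44856513 -0.40287194] [0.45767171 0.1417114  0.25491712] [ 0.05646082 -0.52016648 -2.41152568]
```

>>> drive_tool([
  [0.1,0,0,0.1,-0.007,0],
  [0.2,0,0.5,0.2,-0.014,0],
  [0.2,0,1,0.3,-0.02,0],
  [0.2,0,2,0.4,-0.027,0],
  [0.2,0,3,0.5,-0.034,0],
  [0.2,0,4,0.6,-0.04,0],
  [0.2,0,5,0.7,-0.047,0],
  [0.2,0,6,0.78,-0.053,0],
])

```text
clock: 7.9
tool_pos: [0.4718, 0.1253, 0.218]
orientation: [-1.942, 1.577, -0.564]
force: [3.1, -2.3, -0.4]
grip_width: 0.384
grasp_force: 61.3
```

```bash
python3 g.py
```

```text
[-1.55, 3.57, 2.49] [0.06, -0.034, -0.009]
[ 0.66282814 -0.31234553 -0.98375633  0.90341578 -0.3444599  -1.23448058] [0.4718386  0.12526457 0.21804087] [ 3.13825103 -2.30108038 -0.42502563]
```

>>> drive_tool([
  [-0.5,0.7,0.5,0,0,0],
  [-1,1.5,1,0,0,0],
  [-1.5,2,1.5,0,0,0],
  [-1.5,2,1.5,0,0,0],
  [-1.5,2,1.5,0,0,0],
  [-1.5,2,1.5,0,0,0],
])

```text
clock: 8.4
tool_pos: [0.4678, 0.1393, 0.1984]
orientation: [-1.936, 1.58, -0.568]
force: [0.5, 1.4, -3.1]
grip_width: 0.379
grasp_force: 61.3
```

```bash
cat >> g.py <<'E'
z0=Ro.from_rotvec(s['orientation']).as_matrix()[:,2]; tip=s['tool_pos']+.081*z0
print('lean',np.degrees(np.arccos(-z0[2])),'tip off',(tip-[.513,.156,.019])*1000, 'qd',np.round(s['joint_vel'],3))
E
python3 g.py
```

```text
[-0.14, 2.18, 1.03] [0.056, -0.036, -0.012]
[ 0.57916897 -0.28280387 -1.05853592  1.16543653 -0.23834983 -1.45192186] [0.46781831 0.13932    0.19839852] [ 0.54856259  1.36437963 -3.1361682 ]
lean 41.676470765180206 tip off [  7.04542651  -3.52321631 118.89870116] qd [ 0.009 -0.002  0.009  0.006  0.006 -0.008]
```

>>> drive_tool([
  [0,0,0,0,0,0],
  [0,0,0,0,0,0],
  [0,0,0,0,0,0],
  [0,0,0,0,0,0],
  [0,0,0,0,0,0],
  [0,0,0,0,0,0],
])

```text
clock: 8.9
tool_pos: [0.4674, 0.1398, 0.1978]
orientation: [-1.938, 1.579, -0.567]
force: [0.1, -0.4, -3.3]
grip_width: 0.379
grasp_force: 61.3
```

```bash
python3 g.py
python3 - <<'E'
from h import *
for c in ("side","top"):
    im,d=eyes.snapshot(c); cv2.imwrite(f"pics/{c}3.png",cv2.resize(im[110:310,150:410,::-1],None,fx=3,fy=3)); P=cloud(c,d)
    for r in finder.trace(c,"tube_p")[:5]:
        Q=P[r['pixels']&(d>0)]
        if len(Q)>10: print(c,round(r['conf'],2),r['bbox'],np.round(np.percentile(Q,[3,50,97],axis=0),3).tolist())
E
```

```text
[-0.09, 2.11, 1.0] [0.057, -0.036, -0.012]
[ 0.57897055 -0.28228287 -1.05969174  1.16800232 -0.23708835 -1.45400416] [0.46743258 0.13977703 0.19775011] [ 0.06369496 -0.35913089 -3.33987903]
lean 41.63149420205307 tip off [  6.60159872  -3.03014372 118.2080298 ] qd [-0.002  0.    -0.     0.001 -0.001 -0.   ]
side 0.87 [219.1, 247.9, 15.4, 26.8] [[0.464, -0.182, 0.051], [0.481, -0.175, 0.107], [0.495, -0.144, 0.122]]
side 0.58 [201.5, 134.2, 34.6, 22.8] [[0.444, 0.122, 0.143], [0.486, 0.134, 0.186], [0.524, 0.148, 0.222]]
side 0.51 [211.8, 224.8, 17.2, 23.7] [[0.449, -0.106, 0.052], [0.463, -0.1, 0.107], [0.476, -0.077, 0.122]]
top 0.74 [311.5, 274.3, 22.2, 12.7] [[0.449, -0.104, 0.035], [0.466, -0.088, 0.119], [0.479, -0.076, 0.122]]
top 0.73 [215.3, 253.0, 18.5, 41.1] [[0.457, 0.122, 0.019], [0.501, 0.142, 0.176], [0.529, 0.161, 0.222]]
top 0.71 [343.2, 266.1, 17.6, 15.2] [[0.467, -0.179, 0.042], [0.482, -0.161, 0.119], [0.496, -0.149, 0.123]]
```

View pics/side3.png

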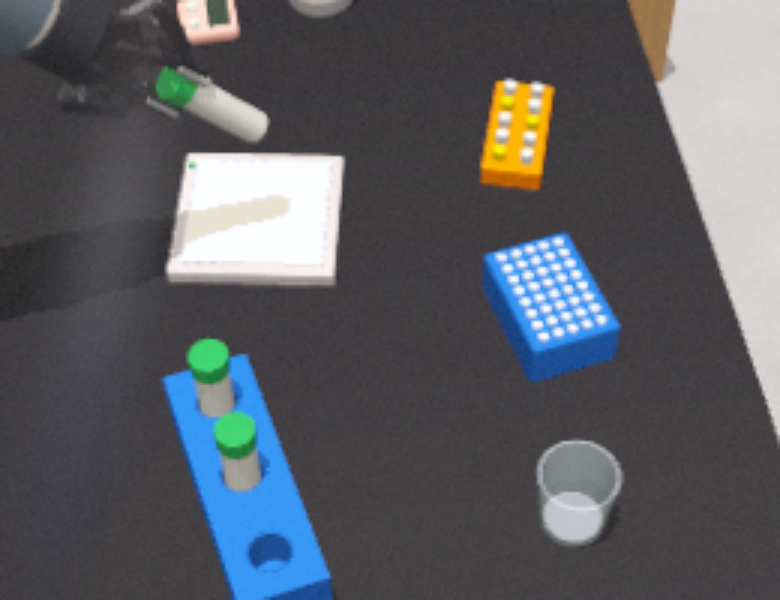

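The picture shows the tube leaning over the panel, with its cap at about (175, 85) and its bottom at about (262, 130). The two light tubes stand home at about (210, 375) and (237, 450), with tops at z = 0.12.

```bash
python3 -c "
from rig import env; print(env.close_job())"
```

```text
the job is handed in; nothing more can be done
None
```

I handed the job in with the heavy tube (about 3 N, roughly 300 g) held steady over the panel, leaning about 42°, its bottom end about 118 mm above the panel's upper face and 7 mm from its middle; I lifted only that tube, since its weight alone marked it as heavy, and the two light ones were never touched and stand home.

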